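Clamp a rail in the doweling jig

ROBOT

A 6-joint arm with a two-finger parallel gripper is mounted at the origin on the work surface. World frame = base frame: x ahead of the robot, y to its left, z up, the work surface at z = 0. Lengths are in m, angles in rad, forces in N, time in s.
With the tool pointing down it reaches from about 0.275 to 1 m from the base axis. Payload 8.4 kg.
Tool frame: the origin (TCP) lies on the centre line of the jaws, within the pads' length; the fingertips stand 17 mm ahead of it and the grasp point (between the pads) lies 2 mm behind it (bot.tcp_to_tips is the z of the fingertips in the tool frame, in m); z points along the fingers, y is the line along which they close (so a half turn about z gives the same grasp; the last joint's range is limited). The gripper opens to 85 mm and grips with 20 to 120 N. Pads are 22 mm wide; open, the fingers measure 114 mm over their backs; the gripper's body (76 mm by 85 mm) begins 54 mm behind the grasp point. The pads swing forward as they close: fully open they stand 13 mm farther back than shut.
Start: joints at [-1.157, 0.353, 1.633, -0, 1.155, -0.002], TCP at [0.252, -0.572, 0.248] pointing down, gripper open.
Joint ranges: [-2.63, 2.63], [-0.92, 2.1], [0.06, 2.66], [-1.3, 4.44], [0, 2.69], [-3.02, 3.02]. Speed limits (rad/s): [2.22, 2.22, 2.79, 3.14, 3.14, 3.14].

INTERFACE

Orientations are given as a unit quaternion [x, y, z, w].
In Python, from workcell import bot, hand, kinematics, get_obs, vision, hand_in gives the robot as it stands. The module is installed in compiled form; this text tells all that it offers. Calls block until the motion is done:
- bot.reach(position, orientation): joint-space move of the TCP to a pose.
- bot.servo_line(position, ori=None, velocity=0.15): straight line of the TCP; ori=None keeps the orientation; velocity is the mean speed in m/s.
- bot.goto_joints(angles): joint-space move.
- hand.move_gripper(opening, strength=None): finger opening in m; strength is the grip in N (None keeps the last); returns when the fingers have stopped.
- bot.dwell(seconds).
- kinematics.solve_ik(position, orientation): joint angles nearest the present ones, or None.
- get_obs(): the state.
- vision.read_camera(name): name is "scene" or "side" or "wrist"; returns a dict with "frame" (480x640x3 uint8, red, green, blue), "intrinsics" (3x3 intrinsics, pixels), "view" (4x4, takes a point from world to camera coordinates). Camera axes: x right, y down, z forward; pixel columns grow to the right and rows downward; lengths in m; the calibration is good to about 2 mm. A picture is of the moment at which its call begins. There is no depth.
A pose or a line that the arm cannot do raises bot.IKError and nothing moves.
- hand_in(): hands the job in; it is judged then, once.
The state is a dict: "time_s": time; "joint_pos": joint angles; "joint_vel": joint speeds; "joint_efforts": joint torques, N m; "position": TCP position; "orientation": TCP orientation; "wrist_force": force on the tool from outside, world axes, zero at the start; "ft_torque": the same for the moment, N m; "gripper_width": finger opening in m; "grip_force": force on a finger pad.
Only numpy, scipy, OpenCV 4.12 (cv2) and the standard library are available. Lean on these libraries where they do the work, as an engineer would, in place of code of your own. Each camera call takes 0.05 s, during which the arm holds its last target. There are 200 camera calls.

TASK

Get the small wooden rail ready for drilling: push it gently along the jig's channel until its end is fully home against the metal stop block, then turn the knurled thumbscrew on the bridge clockwise until its pad seats on the rail and the screw is snug. Stop when the resistance has clearly risen, because over-tightening or ramming bruises the wood; then let go of everything, and leave the other things on the bench alone.

Things in the scene. Friction and masses are not known exactly. Their poses are not given: they have to be found in the camera images.
- jig: Doweling jig fixed to the bench; origin on the bench in its middle, x along the channel to the stop, z up. Plywood base x -105 to +95, 130 mm wide, 12 mm thick. Channel 43 mm wide between two strips 10 mm thick, tops 30 mm above the bench, from x = -40 to +70; behind x = -40 the rail lies open on its packing strip. Stop block 25 x 80 mm, 48 mm high, from x = 70 to 95
- bridge (a point): Centre of the top of the jig's aluminium bridge, 58 mm above the bench, 20 mm from the jig's origin towards the stop. The bridge is 24 mm wide (x) and 96 mm long (y), crosses the channel and carries the thumbscrew. Beneath it, on the screw's axis, hangs the screw's round black pad, 32 mm diameter
- stop (a point): Point on the face of the stop block that the rail must meet, 28 mm above the bench, on the channel's middle line; x points along the channel into the stop, z up
- rail: Loose light wooden rail 150 x 40 x 18 mm (x, y, z), about 90 g, lying in the channel on a dark packing strip, its top 36 to 38 mm above the bench, already under the bridge; origin at the centre of its underside, x along its length towards the stop. It starts 12 to 30 mm short of the stop and slides easily (under 2 N)
- rail_front (a point): Centre of the rail's end face nearest the stop
- rail_back (a point): Centre of the rail's opposite, free end face: the end to push on
- thumbscrew: Steel knurled round thumbscrew head, 32 mm diameter, 26 mm high, upright axis; origin on its axis at the head's underside, 66 mm above the bench (8 mm above the bridge), z up. It turns in place and neither rises nor sinks; clockwise seen from above drives its pad down 2.5 mm per rad. Head and screw are joined by a stiff torsion spring (1.5 Nm/rad), so the resistance can also be felt while holding the head still. The screw stays where it is left
- grip (a point): On the thumbscrew's axis at half the height of its head, 79 mm above the bench. The head turns freely (under 0.06 Nm) for 1 to 3.3 rad, different every time; then the pad meets the rail and rubs on it: each further rad adds about 30 N of clamping force and 0.25 Nm of held resistance. Snug means 15 to 50 N of clamping force; from 70 N the wood is bruised
- screwdriver: Bystander: screwdriver with a black handle lying on the bench; origin under its middle, on the bench
- tape: Bystander: roll of pale masking tape lying flat, 90 mm diameter, 24 mm high; origin at the centre of its underside
- glue: Bystander: white glue bottle standing upright, 52 mm diameter, 130 mm high; origin at the centre of its underside
Things that resemble listed ones, but are neither listed nor needed, are in the scene too. What is shaped like the jig but red or turquoise is not meant.

How it is judged:
On the way, in this order (a step that is already met when the one before it is completed fails the run):
1. the rail is pushed home: its end within 2 mm of the stop, not clamped yet (x of rail_front in the frame of stop above -0.002 m and contact force between thumbscrew and rail below 2 N), for 0.2 s.
2. the pad seats on the rail: clamping force above 15 N with the rail home (x of rail_front in the frame of stop above -0.0025 m and contact force between thumbscrew and rail above 15 N), for 0.2 s.
At the end, for the whole second after the job is handed in: the rail lies flat and straight in the channel, its end within 2.5 mm of the stop, clamped by the thumbscrew's pad with 15 to 50 N, at rest (all of step 2 and contact force between thumbscrew and rail below 50 N and angle between rail's own z axis and vertical below 0.04 rad and angle between the x axis of rail and the x axis of jig, either way round below 0.06 rad and linear speed of rail below 0.01 m/s); the robot touches nothing.
It fails at once if the thumbscrew is over-tightened: more than 70 N on the rail (contact force between thumbscrew and rail above 70 N).
It fails at once if the rail is rammed against the jig before it is clamped: more than 50 N (contact force between jig and rail above 50 N and contact force between thumbscrew and rail below 2 N).
It fails at once if the screwdriver is disturbed (moved over 20 mm) (distance of screwdriver from where it was at the start of the episode above 0.02 m).
It fails at once if the tape is disturbed (moved over 20 mm) (distance of tape from where it was at the start of the episode above 0.02 m).
It fails at once if the glue is disturbed (moved over 20 mm) (distance of glue from where it was at the start of the episode above 0.02 m).
It also fails if it takes over 72 s, if anything falls off the work surface, if the arm or the gripper's body presses on something with over 40 N, if the wrist force passes 120 N, or if a joint passes its speed limit or range.

## Working session

There is one attempt and no reset: what is moved stays moved. The work goes in short steps, each a Python script; the robot and the scene stay as the last script left them, time stands still between calls to the robot, and variables do not carry over. Pictures are saved under pics/ and viewed, at most 10 in all, crops included, and the job is handed in when it is done.

```bash
mkdir -p pics; python3 - <<'E'
from workcell import vision,get_obs
import cv2,numpy as np
np.set_printoptions(suppress=True,precision=4)
for n in("scene","side"):
    d=vision.read_camera(n); cv2.imwrite(f"pics/{n}0.png",d["frame"][:,:,::-1]); print(n,d["intrinsics"],d["view"])
print(get_obs())
E
```

```text
scene [[546.8457   0.     315.5601]
 [  0.     546.8457 243.229 ]
 [  0.       0.       1.    ]] [[ 0.6546  0.756  -0.0055 -0.2846]
 [ 0.5693 -0.4977 -0.6543 -0.257 ]
 [-0.4974  0.4252 -0.7562  1.683 ]
 [ 0.      0.      0.      1.    ]]
side [[571.5978   0.     317.2704]
 [  0.     571.5978 241.8533]
 [  0.       0.       1.    ]] [[-0.9718 -0.2355 -0.0103  0.4495]
 [-0.1596  0.6895 -0.7065  0.1488]
 [ 0.1735 -0.6849 -0.7077  1.4343]
 [ 0.      0.      0.      1.    ]]
{'time_s': 0.1, 'joint_pos': array([-1.1574,  0.3536,  1.6341, -0.    ,  1.1552, -0.0024]), 'joint_vel': array([-0.0003, -0.0006, -0.0014,  0.0004, -0.0013, -0.0007]), 'joint_efforts': array([ -0.0005, -60.6357, -34.2818,  -0.0002,   0.004 ,  -0.    ]), 'position': array([ 0.2523, -0.5714,  0.2476]), 'orientation': array([ 0.9785,  0.2064, -0.0001, -0.0006]), 'wrist_force': array([0.8338, 0.4284, 0.1136]), 'ft_torque': array([ 0.0132, -0.0095,  0.0298]), 'grip_force': 0.0, 'gripper_width': 0.08571353949356171}
```

View pics/scene0.png

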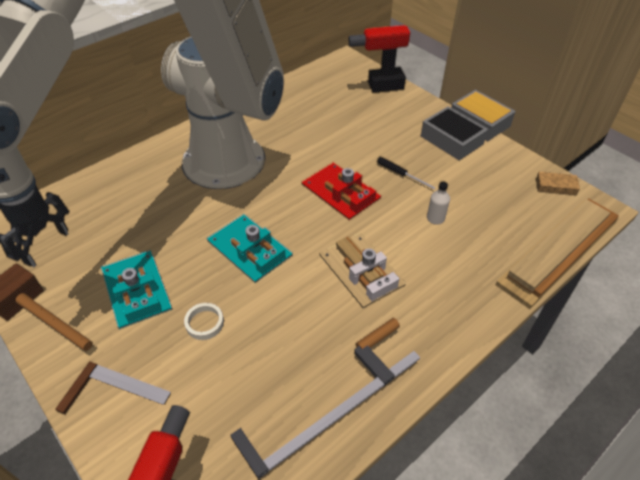

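View pics/side0.png

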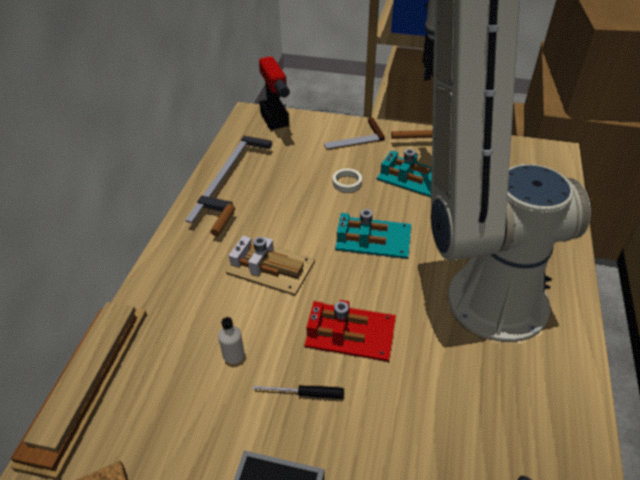

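The scene view shows the plain wooden jig around (363,270), with its thumbscrew at (369,257) and the stop at (383,285). In the side view the thumbscrew is at (262,243), the stop at (238,250) and the rail's free end at about (301,267). The glue bottle, at scene (438,205), is well clear.

```bash
cat > h.py <<'E'
from workcell import bot,hand,kinematics,get_obs,vision,hand_in
import cv2,numpy as np
from scipy.spatial.transform import Rotation as R
np.set_printoptions(suppress=True,precision=4)
def ray(d,px,z):
    K,V=d["intrinsics"],d["view"]; r=V[:3,:3].T@np.linalg.inv(K)@[px[0],px[1],1.]; c=-V[:3,:3].T@V[:3,3]
    return c+r*(z-c[2])/r[2]
def proj(d,p):
    q=d["intrinsics"]@(d["view"]@np.append(p,1))[:3]; return q[:2]/q[2]
def down(yaw): # tool z down, tool x at yaw in world
    c,s=np.cos(yaw),np.sin(yaw)
    return R.from_matrix(np.array([[c,s,0],[s,-c,0],[0,0,-1.]])).as_quat()
def look(name,f):
    d=vision.read_camera(name); cv2.imwrite(f"pics/{f}.png",d["frame"][:,:,::-1]); return d
E
python3 - <<'E'
from h import *
s=vision.read_camera("scene");t=vision.read_camera("side");w=vision.read_camera("wrist")
print(ray(s,(369,256),.092),ray(t,(262,241),.092))
print(ray(s,(383,283),.048),ray(t,(239,249),.048),"stop")
print(ray(s,(345,239),.037),ray(t,(301,266),.037),"back")
print(ray(s,(438,221),.0),"glue")
V=w["view"]; o=get_obs(); Rt=R.from_quat(o["orientation"]).as_matrix()
print("cam in tool",Rt.T@(-V[:3,:3].T@V[:3,3]-o["position"]), Rt.T@V[:3,:3].T)
E
```

```text
[0.6195 0.01   0.092 ] [0.6036 0.015  0.092 ]
[0.6776 0.0041 0.048 ] [0.6704 0.0158 0.048 ] stop
[0.5078 0.038  0.037 ] [0.4986 0.0279 0.037 ] back
[0.6053 0.2994 0.    ] glue
cam in tool [ 0.0793  0.     -0.1251] [[-0.001  -0.9488 -0.316 ]
 [ 1.     -0.0003 -0.0022]
 [ 0.002  -0.316   0.9488]]
```

```bash
python3 - <<'E'
from h import *
bot.reach([0.595,0.012,0.27],down(-0.13+np.pi/2)); d=look("wrist","w1"); o=get_obs(); print(o["time_s"],o["joint_pos"],o["position"])
np.savez("w1.npz",**d)
E
```

```text
2.7083 [ 0.0163  0.2871  1.6764 -0.0002  1.1782  0.1476] [0.595  0.0112 0.27  ]
```

View pics/w1.png

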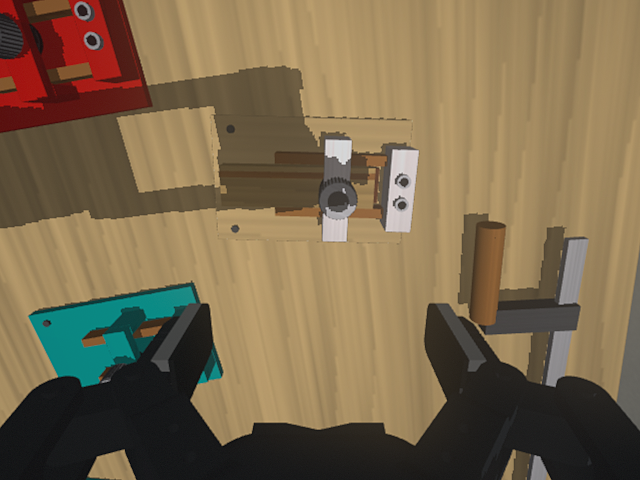

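The wrist view shows the jig: stop top with corners about (392,150), (419,150), (409,231) and (385,231); bridge top from (338,139) to (334,241); thumbscrew head at about (338,197); and the rail's front end at about x=366, short of the stop.

```bash
python3 - <<'E'
from h import *
d=dict(np.load("w1.npz"))
for n,z,ps in [("stop",.048,[(392,150),(419,150),(409,231),(385,231)]),("bridge",.058,[(326,140),(351,139),(346,241),(323,241)]),("base",.012,[(215,113),(411,119),(401,242),(217,240)]),("dowelholes",.048,[(404,181),(402,205)])]:
    P=np.array([ray(d,p,z) for p in ps]); print(n,P[:,:2].tolist(),P.mean(0))
    for i in range(len(P)-1): print(np.linalg.norm(P[i+1]-P[i]),np.arctan2(*(P[i+1]-P[i])[1::-1]))
f=d["frame"][100:260,190:440,::-1]; cv2.imwrite("pics/w1c.png",cv2.resize(f,None,fx=3.2,fy=3.2,interpolation=cv2.INTER_CUBIC))
E
```

```text
stop [[0.6659012793699975, 0.04633105265590667], [0.690396485898179, 0.04307886881009524], [0.6769837445407219, -0.033874970141295965], [0.6536397573361138, -0.030782286294939856]] [0.6717 0.0062 0.048 ]
0.02471015666937832 -0.13199620381642516
0.07811398696826771 -1.743358768525305
0.023547960250994503 3.0098765939327246
bridge [[0.6070324518650809, 0.0639285145769083], [0.6289774178505061, 0.06187981418799558], [0.6142637031160323, -0.03246423086240226], [0.5923321198081434, -0.029559501546790115]] [0.6107 0.0159 0.058 ]
0.022040388049782582 -0.0930864771684263
0.09548451307808492 -1.7255080787458732
0.022123105541217495 3.0099140049986826
base [[0.5027402264474793, 0.10017595722210268], [0.6929618339487191, 0.06921857773921687], [0.6751735514214192, -0.058344951633028205], [0.4760664229689944, -0.029631655196425605]] [0.5867 0.0204 0.012 ]
0.19272420529036602 -0.1613293833850215
0.12879781450465172 -1.7093493273587141
0.20116685112817823 2.9983697681981853
dowelholes [[0.675078184762709, 0.016262179342023383], [0.6717894276297478, -0.006705362381661237]] [0.6734 0.0048 0.048 ]
0.023201808039650634 -1.7130210523578084
```

View pics/w1c.png

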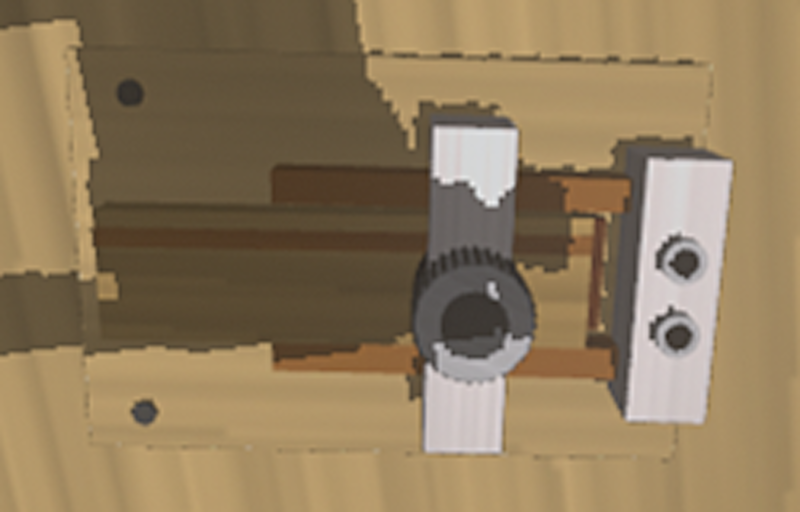

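The enlarged crop shows the rail's front end at crop x≈588–602 (full image about (374–378, 167–208)) and the stop's top edge at crop x≈630. The rail's free end is at crop x≈97 (full image 220).

```bash
cat >> h.py <<'E'
YAW=-0.15; U=np.array([np.cos(YAW),np.sin(YAW)]); N=np.array([-U[1],U[0]])
BR=np.array([.6103,.0157]); J0=BR-.02*U
def w(x,y=0): return J0+x*U+y*N
def j(p): q=np.asarray(p)[:2]-J0; return np.array([q@U,q@N])
E
python3 - <<'E'
from h import *
d=dict(np.load("w1.npz"))
for p in [(373.75,207.8),(378,167)]: print("front",j(ray(d,p,.037)))
print("back",j(ray(d,(220,190),.037)),"head",j(ray(d,(338.4,201.6),.092)))
print([proj(d,[*w(20,0)*0+w(.02),z]) for z in(.092,.058)])
hand.move_gripper(0.0,60)
q=down(YAW+np.pi/2)
bot.reach([*w(-.15),.12],q); bot.servo_line([*w(-.15),.043],q,.12)
d=look("wrist","w2"); o=get_obs(); print(o["time_s"],o["position"],o["wrist_force"],o["gripper_width"])
E
```

```text
front [ 0.059  -0.0191]
front [0.0604 0.0213]
back [-0.0924 -0.0039] head [ 0.0204 -0.0001]
[array([337.874 , 201.5092]), array([336.0624, 192.771 ])]
5.1833 [0.4431 0.0411 0.0437] [ 0.1264 -0.0027  0.116 ] 0.00013021961125132838
```

```bash
cat > push.py <<'E'
from h import *
q=down(YAW+np.pi/2)
bot.servo_line([*w(-.118),.043],q,.06)
F0=get_obs()["wrist_force"][:2]@U; x=-.118; log=[]
while x<-.080:
    x+=.001; bot.servo_line([*w(x),.043],q,.02)
    o=get_obs(); f=-(o["wrist_force"][:2]@U-F0); log.append((round(x,4),round(j(o["position"])[0],4),round(f,2)))
    if f>6: break
bot.dwell(.3); o=get_obs(); print(log,o["time_s"],o["wrist_force"])
look("wrist","w3")
E
python3 push.py
```

```text
[(-0.117, np.float64(-0.1172), np.float64(0.7)), (-0.116, np.float64(-0.116), np.float64(-0.33)), (-0.115, np.float64(-0.1149), np.float64(-0.3)), (-0.114, np.float64(-0.1139), np.float64(0.27)), (-0.113, np.float64(-0.1129), np.float64(0.17)), (-0.112, np.float64(-0.1119), np.float64(-0.11)), (-0.111, np.float64(-0.1109), np.float64(-0.47)), (-0.11, np.float64(-0.1099), np.float64(0.61)), (-0.109, np.float64(-0.1089), np.float64(0.11)), (-0.108, np.float64(-0.1079), np.float64(-0.05)), (-0.107, np.float64(-0.1069), np.float64(-0.21)), (-0.106, np.float64(-0.1059), np.float64(0.84)), (-0.105, np.float64(-0.105), np.float64(-0.32)), (-0.104, np.float64(-0.104), np.float64(-0.16)), (-0.103, np.float64(-0.1029), np.float64(-0.16)), (-0.102, np.float64(-0.1019), np.float64(-0.33)), (-0.101, np.float64(-0.1009), np.float64(-0.45)), (-0.1, np.float64(-0.0999), np.float64(0.24)), (-0.099, np.float64(-0.0989), np.float64(-0.66)), (-0.098, np.float64(-0.0979), np.float64(0.1)), (-0.097, np.float64(-0.0969), np.float64(-0.7)), (-0.096, np.float64(-0.0959), np.float64(0.52)), (-0.095, np.float64(-0.0949), np.float64(-0.36)), (-0.094, np.float64(-0.0938), np.float64(0.06)), (-0.093, np.float64(-0.0929), np.float64(0.79)), (-0.092, np.float64(-0.0919), np.float64(-0.85)), (-0.091, np.float64(-0.0916), np.float64(3.35)), (-0.09, np.float64(-0.0914), np.float64(5.89)), (-0.089, np.float64(-0.0913), np.float64(9.19))] 13.4167 [-9.1624  3.1395  6.6804]
```

View pics/w3.png

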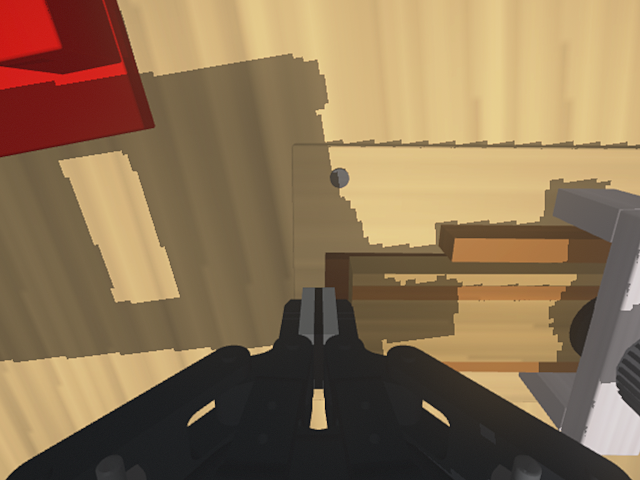

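The fingers are against the rail's end at image x≈350, with packing strip exposed behind it (325–350). The force rose like a wall, so the rail looks home. I'll back off and check the gap at the stop.

```bash
python3 - <<'E'
from h import *
q=down(YAW+np.pi/2)
bot.servo_line([*w(-.115),.043],q,.08); bot.servo_line([*w(-.115),.15],q,.2)
hand.move_gripper(.06)
bot.reach([*w(.035,-.03),.21],q); d=look("wrist","w4"); o=get_obs(); print(o["time_s"],o["joint_pos"])
np.savez("w4.npz",**d); p=proj(d,[*w(.06),.04]).astype(int); print(p,proj(d,[*w(.02),.092]),[proj(d,[*w(.07,y),.037]) for y in(-.02,.02)])
x,y=max(p[0]-120,0),max(p[1]-90,0); cv2.imwrite("pics/w4c.png",cv2.resize(d["frame"][y:y+180,x:x+240,::-1],None,fx=3,fy=3,interpolation=cv2.INTER_CUBIC)); print(x,y)
E
```

```text
15.975 [-0.028   0.3836  1.6821  0.0002  1.0787  0.1218]
[354 175] [300.6082 188.6221] [array([365.4428, 198.9899]), array([367.4161, 149.0802])]
234 85
```

View pics/w4c.png

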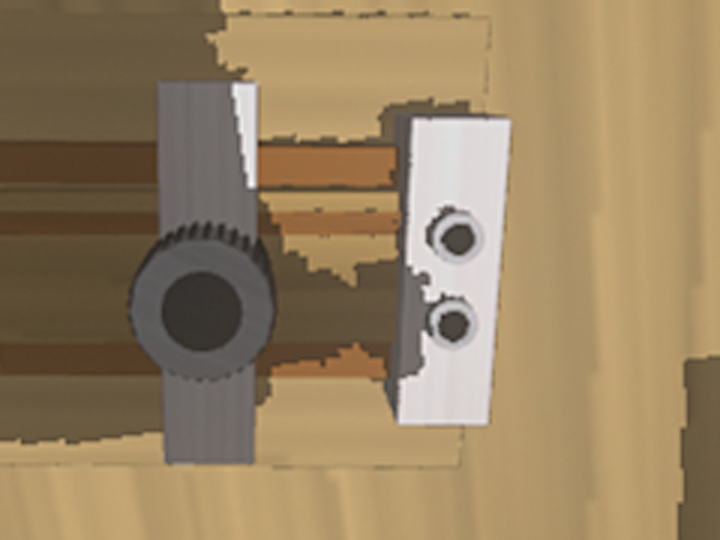

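The rail's front end now meets the stop face with no gap. The head's measured centre (301,189) is within a pixel of the prediction (300.6,188.6). Next I grip the head with joint 6 near its lower limit, which leaves room to turn clockwise in one grasp.

```bash
python3 - <<'E'
from h import *
q=kinematics.solve_ik([*w(.02),.14],down(YAW+np.pi/2)); q=np.array(q); q[5]=-2.85
bot.goto_joints(q); o=get_obs(); print(j(o["position"]),o["joint_pos"])
bot.servo_line([*w(.02),.081],None,.1)
b=get_obs(); hand.move_gripper(.025,50); bot.dwell(.2); o=get_obs()
print(o["time_s"],b["wrist_force"],b["ft_torque"],o["wrist_force"],o["ft_torque"],o["gripper_width"],o["grip_force"],o["joint_pos"],o["position"])
E
```

```text
[0.02 0.  ] [ 0.0233  0.4494  1.7552 -0.      0.9368 -2.8495]
19.8 [-0.9519  0.0341 -0.1982] [0.0187 0.016  0.0169] [ 4.0927 -1.953   6.7821] [-0.4247 -0.5868  0.0326] 0.03062161848022205 49.77453052997589 [ 0.023   0.5274  1.7848 -0.0004  0.8258 -2.85  ] [0.612  0.0155 0.0822]
```

```bash
cat > turn.py <<'E'
from h import *
import sys
target,step=float(sys.argv[1]),float(sys.argv[2])
q=np.array(get_obs()["joint_pos"]); q=np.where(np.arange(6)==5,round(q[5],2),q)
def tq():
    t=[]
    for _ in range(4): bot.dwell(.03); t.append(get_obs()["ft_torque"][2])
    return np.mean(t)
while q[5]<2.9:
    q[5]+=step; bot.goto_joints(q); t=tq(); o=get_obs(); print(round(q[5],2),round(o["joint_pos"][5],3),round(t,3),o["wrist_force"].round(1))
    if t>target: break
print(o["time_s"],o["gripper_width"],o["position"])
E
python3 turn.py 0.15 0.15
```

```text
-2.7 -2.703 -0.019 [ 1.3 -1.2  1.5]
-2.55 -2.554 -0.035 [ 0.1 -0.7  4. ]
-2.4 -2.404 -0.026 [-0.2 -0.   3.5]
-2.25 -2.256 -0.024 [-2.   1.1  5.5]
-2.1 -2.106 -0.04 [-2.1  1.5  5.5]
-1.95 -1.956 -0.012 [-2.8  1.9  5.4]
-1.8 -1.806 -0.034 [-1.6  2.4  5.2]
-1.65 -1.656 -0.041 [-2.   3.1  6. ]
-1.5 -1.506 -0.043 [-2.5  3.   5.5]
-1.35 -1.356 -0.023 [-2.3  3.3  6.4]
-1.2 -1.206 -0.016 [-1.5  3.6  5.8]
-1.05 -1.056 -0.065 [-1.5  5.   5. ]
-0.9 -0.906 -0.038 [-2.2  5.2  4.2]
-0.75 -0.756 0.012 [-0.9  5.2  6. ]
-0.6 -0.606 0.02 [-1.4  6.2  5.1]
-0.45 -0.456 0.099 [-0.5  5.8  5. ]
-0.3 -0.306 0.126 [-0.3  5.9  4.9]
-0.15 -0.156 0.147 [-1.5  6.6  4.9]
-0.0 -0.006 0.192 [0.3 7.1 4.1]
27.4 0.030447546960360256 [0.6123 0.0166 0.0824]
```

Resistance started at q6≈-0.85 and rises at about 0.26 Nm/rad, so the clamping force is now about 27 N. One small step more, then I release.

```bash
python3 turn.py 0.1 0.15; python3 - <<'E'
from h import *
hand.move_gripper(.07); o=get_obs(); p=o["position"]
bot.servo_line([*w(.02),p[2]+.12],None,.1); bot.dwell(.3)
bot.reach([*w(.035,-.03),.26],down(YAW+np.pi/2)); look("wrist","w5"); o=get_obs(); print(o["time_s"],o["wrist_force"],o["ft_torque"])
E
```

```text
0.14 0.135 0.228 [0.2 2.1 3. ]
27.7917 0.03030941338417073 [0.6123 0.0167 0.0824]
30.3333 [ 0.2287  0.1817 -0.3976] [ 0.0362 -0.0032  0.0049]
```

View pics/w5.png

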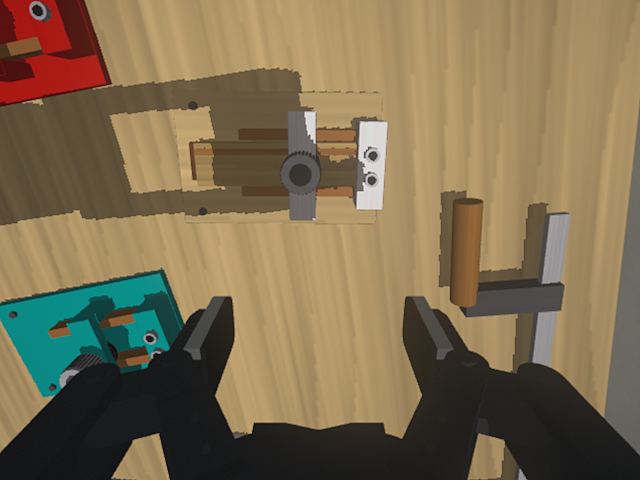

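The rail is straight with its end at the stop (about (357,170)). The head at (300,173) is free and the gripper is well clear, so I'm handing in.

```bash
python3 -c "
from workcell import hand_in; print(hand_in())"
```

```text
the job is handed in; nothing more can be done
None
```

I handed the job in at about 30 s; the hand-in returned no verdict. The rail is home against the stop, the thumbscrew is snug at an estimated 30 N (worked out from the torque rise, not measured directly), and the robot is clear of everything.

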